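Let down the cupboard's drop front onto its slide-out supports

ROBOT

A 6-joint arm with a two-finger parallel gripper is mounted at the origin on a cart in front of the work surface, level with it; the furniture and walls round the work are solid. World frame = base frame: x ahead of the robot, y to its left, z up, the work surface at z = 0. Lengths are in mm, angles in rad, forces in N, time in s.
With the tool pointing down it reaches from about 300 to 1000 mm from the base axis. Payload 5.1 kg.
Tool frame: the origin (TCP) lies on the mounting face of the last link; the fingertips stand 190 mm ahead of it and the grasp point (between the pads) lies 171 mm ahead of it; z points along the fingers, y is the line along which they close (so a half turn about z gives the same grasp; the last joint's range is limited). The gripper opens to 95 mm and grips with 3 to 60 N. Pads are 20 mm wide; open, the fingers measure 119 mm over their backs; the gripper's body (75 mm by 180 mm) begins 59 mm behind the grasp point.
Start: joints at [1.145, 0.124, 1.65, -0, 1.367, -0.083], TCP at [218.502, 612.163, 404.756] pointing down, gripper open.
Joint ranges: [-2.61, 2.61], [-1.02, 2.33], [0.03, 2.71], [-1.35, 4.49], [0.32, 2.68], [-2.91, 2.91]. Speed limits (rad/s): [2.57, 2.57, 3.14, 3.14, 3.14, 3.14].

INTERFACE

Orientations are given as a rotation vector (axis times angle).
In Python, from station import ctrl gives the robot as it stands. The module is installed in compiled form; this text tells all that it offers.
- The arm moves only by the tool servo_tool, never from a script. Its argument "targets" is text: rows parted by semicolons, each of 7 numbers parted by spaces: the shift along the tool's x, y, z in m, then the turn, a rotation vector about the tool's x, y, z in degrees, then the opening, from 0 (shut) to 1 (fully open). In form: dx dy dz ax ay az hand; .... A call has 1 to 12 rows; each row shifts and turns the commanded pose from where the row before left it, along the tool's axes as they then stand; what a row does not reach is not made up. A row lasts 1/8 s, in which the tool goes at most 62.5 mm and 10.7 degrees, less where a joint would pass 70% of its speed; a pose out of reach is approached as far as the arm can. A call is refused whole if a number of a shift passes 0.0625 or a number of a turn 10.7, either way. A call with a gripper value outside its range is refused whole. The fingers move at their own pace and stop on an object; "grip_force" is the grip in N (left out, the last holds). Time passes only in rows, so rows that do not move let the fingers close. It gives the time, the measured TCP pose, the force, the opening and the grip force at its end, in the units of the state.
- ctrl.read_state(): the state, without advancing time (a new reading comes with each control period).
- ctrl.snapshot(name): name is "side" or "top"; returns a dict with "color" (420x560x3 uint8, red, green, blue), "z_map" (420x560 float32, mm along the optical axis (not along the pixel's ray), 0 where there is no reading), "K" (3x3 intrinsics, pixels), "R" (3x3) and "t" (3): a world point X has camera coordinates R X + t. Camera axes: x right, y down, z forward; pixel columns grow to the right and rows downward; lengths in mm; the calibration is good to about 2 mm. A picture is of the moment at which its call begins.
- ctrl.sign_off(): hands the job in; it is judged then, once.
The state is a dict: "time_s": time; "qpos": joint angles; "joint_vel": joint speeds; "joint_efforts": joint torques, N m; "eef_pos": TCP position; "tcp_rot": TCP orientation; "force": force on the tool from outside, world axes, zero at the start; "wrist_torque": the same for the moment, N m; "width": finger opening in mm; "finger_force": force on a finger pad.
Only numpy, scipy, OpenCV 4.12 (cv2) and the standard library are available. Lean on these libraries where they do the work, as an engineer would, in place of code of your own. Each camera call takes 0.05 s, during which the arm holds its last target. There are 200 camera calls.

TASK

Make the serving shelf ready on the small worktop cupboard: pull both of its slide-out supports fully out, while its drop-front flap stays up. Then take the flap by the tab at its top edge, tip it about half-way forward and let go of it there (its stiff hinge keeps it), and with a fresh hold from above lower it gently until it lies level on both supports, which stay out. Leave the things standing around undisturbed.

Things in the scene. Friction and masses are not known exactly. Their poses are not given: they have to be found in the camera images.
- cupboard: Light-wood cupboard fixed to the worktop, 240 mm wide (y), 150 deep (x), 260 high: a 100 mm plinth holding the two supports, above it a compartment with jars, closed by the flap. Origin: on the worktop (z = 0) below the middle of its front plane; x points back into the cupboard (its front faces its own -x, to the robot), y to the left seen from the robot, z up.
- support_left (a joint): How far the left support is pulled out along the cupboard's -x: 0 pushed home, 0.10 m at the stop (fully out). About 1.5 N of friction plus damping of 4 N s/m; it stays where it is left. It may start up to 35 mm out.
- support_right (a joint): The same for the right support.
- support_left_knob (a point): Centre of the steel knob on the left support's front end, 75 mm above the worktop: a disc 25 mm in diameter, 15 thick, axis along the pull, on a 12 mm neck. The support is a wooden bar 20 mm wide, 26 high (top at 88 mm), 90 mm left of the cupboard's middle. Pushed home, the knob's centre is 70 mm in front of the front plane, 58 mm in front of the upright flap's outer face. Axes as the cupboard's.
- support_right_knob (a point): The same on the right support, 90 mm to the right of the cupboard's middle.
- flap (a joint): Angle of the drop-front flap: 0 closed (upright), 1.571 level on the supports; it grows as the top swings forward and down towards the robot. Hinge friction of about 0.45 N m and a little damping keep it wherever it is left; moving it takes about 1 to 4 N at the tab. It may start up to 0.10 rad open. No catch.
- flap_tab (a point): Point in the tab on the flap's top edge, a wooden plate 50 mm wide (y), 12 thick (x), standing 40 mm beyond the edge; the point is 14 mm from the tab's end, mid-width, mid-thickness. Axes turn with the flap: z from hinge to tab's end, y along the hinge, x from outer to inner face. Closed, the tab stands 260 to 300 mm above the worktop, free all round above the cupboard's roof.
- flap_hinge (a point): Middle of the hinge axis (along y), on the cupboard's front plane, 100 mm above the worktop. The flap is 232 mm wide, 12 thick, 160 from hinge to edge; its inner face passes through the axis, the outer face lies 12 mm outside it and becomes the underside. The tab point is 186 mm from the axis along the flap and 6 mm outside it. Axes turn with the flap.
- tin_tall: Bystander: upright tin, 58 mm in diameter, 72 mm high, left of the cupboard's front; origin under its centre.
- tin_flat: Bystander: flat tin, 86 mm in diameter, 40 mm high, right of the cupboard; origin under its centre. Beyond it a refrigerator, far taller than the arm works, walls off the right: its side runs about from (x 0.5, y -0.3) to (0.9, -0.1); an arm swinging in from the right must be drawn in first. Left, at about (0.47, 0.53), a kettle 215 mm high, and a canister at (0.635, 0.435).
- mug: Bystander: grey mug standing upside down, 80 mm in diameter with handle 112 mm, 102 mm high; origin under its centre.
- mandarin: Bystander: mandarin, 54 mm in diameter, 48 mm high; origin under its centre.
- garlic: Bystander: garlic bulb, 50 mm; origin under its centre.

How it is judged (in metres and radians):
On the way, in this order (a step that is already met when the one before it is completed fails the run):
1. both supports are fully out while the flap is still up (value of joint each of support_left, support_right above 0.085 m and value of joint flap below 0.3 rad), for 0.2 s.
2. the flap stands about half-way open, let go of, with both supports out (value of joint each of support_left, support_right above 0.085 m and value of joint flap between 0.4 and 1.2 rad and contact force between each of the fingers, the arm and anything else below 0.1 N), for 0.2 s.
At the end, for the whole second after the job is handed in: The flap lies level on the supports (within about 0.05 rad), at rest and released; both supports are fully out (at least 85 of 100 mm); the bystanders stand where they were (value of joint each of support_left, support_right above 0.085 m and value of joint flap between 1.52 and 1.62 rad and velocity of joint flap below 0.05 rad/s); the robot touches nothing.
It fails at once if the flap is lowered beyond half-way while a support is not out (value of joint flap above 1.25 rad and value of joint any of support_left, support_right below 0.08 m).
It fails at once if the flap falls or is slammed (faster than 2.5 rad/s) (velocity of joint flap above 2.5 rad/s).
It fails at once if a bystander is disturbed (moved more than 30 mm) (distance of any of tin_tall, tin_flat, mug, mandarin, garlic from where it was at the start of the episode above 0.03 m).
It also fails if it takes over 72 s, if anything falls off the work surface, if the arm or the gripper's body presses on something with over 40 N, if the wrist force passes 120 N, or if a joint passes its speed limit or range.

## Working session

There is one attempt and no reset: what is moved stays moved. The work goes in short steps, Python scripts to look and compute and a tool call to move; the robot and the scene stay as the last step left them, time stands still between calls to the robot, and variables do not carry over. Pictures are saved under pics/ and viewed, at most 10 in all, crops included, and the job is handed in when it is done.

Besides the shell and the picture viewer there is one more tool, called after "Emit:" in YAML: its name, and indented under it one key for each argument. servo_tool: Moves the arm, as the interface text tells. Its arguments: {"type":"object","properties":{"targets":{"type":"string"},"grip_force":{"type":"number"}},"required":["targets"]}

```bash
mkdir -p pics; cat > h.py <<'E'
import numpy as np, cv2
from station import ctrl
from scipy.spatial.transform import Rotation as Ro
def snap(n):
    s=ctrl.snapshot(n); z=s["z_map"]; K=s["K"]
    v,u=np.indices(z.shape)
    c=np.stack([(u-K[0,2])/K[0,0]*z,(v-K[1,2])/K[1,1]*z,z],-1)
    P=(c-s["t"])@s["R"]; P[z==0]=np.nan   # R^T(c-t)
    return s,P
def save(s,f): cv2.imwrite("pics/"+f,s["color"][:,:,::-1])
E
python3 - <<'E'
from h import *
for n in("side","top"):
    s,P=snap(n); save(s,n+"1.png"); np.save(n+"P.npy",P); print(n,-s["R"].T@s["t"])
st=ctrl.read_state();print(st)
E
```

```text
side [  62.90928162 -577.14498967  747.29002503]
top [ 453.37078926   79.75707134 1011.98357311]
{'time_s': 0.1, 'qpos': array([ 1.14541135e+00,  1.24426799e-01,  1.65154148e+00, -1.08345599e-05,
        1.36750032e+00, -8.26302270e-02]), 'joint_vel': array([-0.00171416, -0.00135861, -0.0027918 , -0.00216153,  0.00268846,
       -0.0003018 ]), 'joint_efforts': array([ 3.06520797e-04, -4.18882012e+01, -3.61096251e+01,  7.76181067e-02,
        4.61530709e-02, -7.61041474e-05]), 'eef_pos': array([218.4059268 , 611.96497591, 403.61572248]), 'tcp_rot': array([-5.35684031e-01, -3.09511579e+00,  2.85594136e-03]), 'force': array([ 0.80356971,  0.10212529, -0.51091438]), 'wrist_torque': array([ 0.00697306,  0.02973356, -0.01621851]), 'finger_force': 0.0, 'width': 95.0355996815434}
```

View pics/side1.png

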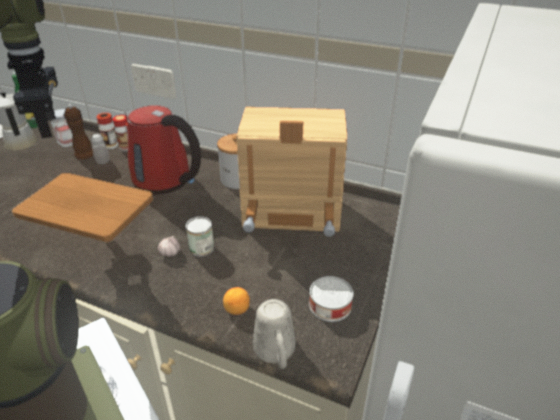

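View pics/top1.png

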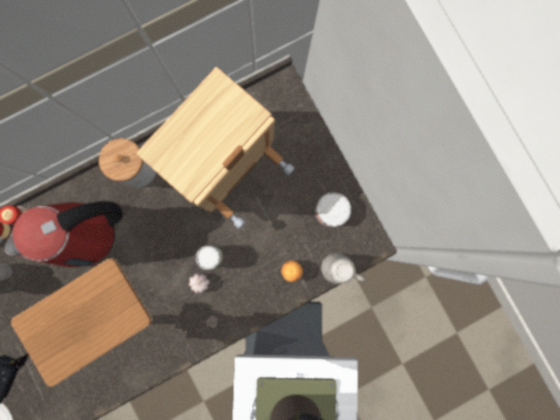

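The side view shows the upright flap with its tab at (291,131) and the knobs at (249,224) and (329,229). In the top view the knobs are at (238,222) and (289,168), the tab at (233,157), the tall tin at (208,257), garlic (199,282), mandarin (292,271), mug (341,268) and flat tin (333,210).

```bash
python3 - <<'E'
import numpy as np,cv2
P=np.load("topP.npy"); np.set_printoptions(precision=1,suppress=True)
for n,(u,v) in dict(kL=(238,222),kR=(289,168),tab=(233,157),tall=(208,257),garlic=(199,282),mand=(292,271),mug=(341,268),flat=(333,210)).items():
    q=P[v-4:v+5,u-4:u+5].reshape(-1,3); print(n,P[v,u],"max z",q[np.nanargmax(q[:,2])])
m=(abs(P[...,2]-260)<7); m[:60]=0;m[210:]=0;m[:,:135]=0;m[:,280:]=0
q=P[m][:,:2].astype(np.float32); r=cv2.minAreaRect(q);print(len(q),r,cv2.boxPoints(r))
# knobs / tab clouds
for n,(u,v) in dict(kL=(238,222),kR=(289,168)).items():
    q=P[v-14:v+15,u-14:u+15].reshape(-1,3); q=q[(q[:,2]>70)&(q[:,2]<100)]; print(n,len(q),np.median(q,0)); print(cv2.minAreaRect(q[:,:2].astype(np.float32)), cv2.boxPoints(cv2.minAreaRect(q[:,:2].astype(np.float32))))
q=P[135:180,210:255].reshape(-1,3); q=q[(q[:,2]>285)&(q[:,2]<310)]; print("tab",len(q),q.mean(0),cv2.minAreaRect(q[:,:2].astype(np.float32)))
E
```

```text
kL [497.7 156.8  85.9] max z [495.1 158.8  89.2]
kR [633.7  36.5  87.2] max z [633.3  34.2  89.8]
tab [610.  152.7 299.3] max z [601.5 159.6 302.3]
tall [410.6 228.6  68.8] max z [420.5 228.2  74.1]
garlic [346.  253.5  38.5] max z [357.3 251.7  51. ]
mand [380.4  20.4  46.6] max z [378.1  23.1  50.4]
mug [394.5 -93.   99. ] max z [403.9 -82.6 103. ]
flat [538.1 -82.1  34.7] max z [540.4 -86.3  40.4]
9479 ((693.2996215820312, 250.44619750976562), (261.220458984375, 240.005126953125), 50.31035614013672) [[517.5 226.6]
 [702.2  73.3]
 [869.1 274.3]
 [684.4 427.6]]
kL 179 [509.1 167.7  85. ]
((511.14215087890625, 170.10671997070312), (58.16048049926758, 22.468774795532227), 46.910133361816406) [[483.1 156.5]
 [499.5 141.2]
 [539.2 183.7]
 [522.8 199. ]]
kR 169 [644.2  50.9  84.4]
((646.4431762695312, 52.53055191040039), (56.36711120605469, 23.436077117919922), 48.44457244873047) [[619.   39.2]
 [636.5  23.7]
 [673.9  65.8]
 [656.4  81.4]]
tab 193 [612.5 154.3 297.8] ((613.5892333984375, 154.87168884277344), (12.31435775756836, 49.46393966674805), 50.03976058959961)
```

```bash
cat >> h.py <<'E'
YAW=np.radians(50.2)
X=np.array([np.cos(YAW),np.sin(YAW),0]);Y=np.array([-X[1],X[0],0]);Z=np.array([0,0,1.])
def Rt(t):  # tool orientation: fingers close along -Y, tool leaning toward robot by t (approach dir down tilted to +X)
    z=-Z*np.cos(t)+X*np.sin(t); y=-Y; return np.stack([np.cross(y,z),y,z],1)
def go(p,t,grasp=True):
    s=ctrl.read_state(); R=Ro.from_rotvec(s["tcp_rot"]).as_matrix()
    T=Rt(t); e=np.array(p,float)-(171*T[:,2] if grasp else 0)
    rv=np.degrees(Ro.from_matrix(R.T@T).as_rotvec())
    print("turn tool deg",rv.round(1),"| shift after turn, tool mm",(T.T@(e-s["eef_pos"])).round(1),"| now-axes",(R.T@(e-s["eef_pos"])).round(1),"TCP goal",e.round(0))
E
python3 - <<'E'
from h import *
P=np.load("sideP.npy"); np.set_printoptions(precision=3,suppress=True)
ref=np.array([613.5,154.9,0])
d=P-ref; a=d@X; b=d@Y; z=P[...,2]
for lo,hi in((50,95),(25,50),(120,145),(150,180),(190,220),(230,250)):
    m=(z>lo)&(z<hi)&(abs(b)<75)&(abs(a)<60); A=np.c_[b[m],np.ones(m.sum())]
    print(lo,m.sum(),"median a",np.median(a[m]),"slope vs b",np.linalg.lstsq(A,a[m],rcond=None)[0])
kL=np.array([496,154.6,75]);kR=np.array([632.5,37.2,75])
print((kL-ref)@X,(kR-ref)@X,(kL-ref)@Y,(kR-ref)@Y)
go([496,154.6,175],0)
E
```

```text
50 973 median a 2.2057947317787523 slope vs b [-0.003  2.097]
25 503 median a -0.03803878118401833 slope vs b [-0.007  0.115]
120 604 median a -9.636239816853319 slope vs b [-0.001 -9.599]
150 750 median a -9.799450530302135 slope vs b [-0.002 -9.79 ]
190 806 median a -9.750546182489884 slope vs b [-0.002 -9.759]
230 559 median a -9.965030974392896 slope vs b [-0.    -9.913]
-75.44337474656034 -78.26488643674355 90.0812811123935 -89.9382985776562
turn tool deg [ -0.1   0.1 110.2] | shift after turn, tool mm [-173.7  506.    57.6] | now-axes [-415.2 -337.4   58.2] TCP goal [496. 155. 346.]
```

Emit:
servo_tool:
  targets: "0 0 0 0 0 10 0.6;0 0 0 0 0 10 0.6;0 0 0 0 0 10 0.6;0 0 0 0 0 10 0.6;0 0 0 0 0 10 0.6;0 0 0 0 0 10 0.6;0 0 0 0 0 10 0.6;0 0 0 0 0 10 0.6;0 0 0 0 0 10 0.6;0 0 0 0 0 10 0.6;0 0 0 0 0 10 0.6"
  grip_force: 20

```text
time_s: 1.48
eef_pos: [218.4, 612.0, 404.0]
tcp_rot: [2.846, 1.328, -0.002]
force: [0.1, -0.4, 0.2]
width: 56.6
finger_force: 0.0
```

Emit:
servo_tool:
  targets: "-0.0174 0.0506 0 0 0 0 0.6;-0.0174 0.0506 0 0 0 0 0.6;-0.0174 0.0506 0 0 0 0 0.6;-0.0174 0.0506 0 0 0 0 0.6;-0.0174 0.0506 0 0 0 0 0.6;-0.0174 0.0506 0 0 0 0 0.6;-0.0174 0.0506 0 0 0 0 0.6;-0.0174 0.0506 0 0 0 0 0.6;-0.0174 0.0506 0.02 0 0 0 0.6;-0.0174 0.0506 0.038 0 0 0 0.6;0 0 0 0 0 0 0.6;0 0 0 0 0 0 0.6"

```text
time_s: 2.98
eef_pos: [495.8, 157.6, 348.4]
tcp_rot: [-2.843, -1.336, 0.001]
force: [0.7, 0.1, 0.6]
width: 57.2
finger_force: 0.0
```

```bash
python3 - <<'E'
from h import *
go([496,154.6,77],0); print(ctrl.read_state()["qpos"])
E
```

```text
turn tool deg [-0.   0.   0.1] | shift after turn, tool mm [ -2.1   2.1 100.4] | now-axes [ -2.1   2.1 100.4] TCP goal [496. 155. 248.]
[ 2.04409910e-01 -1.23454504e-01  1.99418265e+00  4.43878439e-04
  1.27144197e+00  8.96699048e-01]
```

Emit:
servo_tool:
  targets: "-0.002 0.002 0.03 0 0 0 0.6;0 0 0.03 0 0 0 0.6;0 0 0.025 0 0 0 0.6;0 0 0.015 0 0 0 0.6;0 0 0 0 0 0 0.6;0 0 0 0 0 0 0.1;0 0 0 0 0 0 0.1;0 0 0 0 0 0 0.1;0 0 0 0 0 0 0.1"

```text
time_s: 4.1
eef_pos: [496.1, 154.8, 249.0]
tcp_rot: [-2.843, -1.336, -0.001]
force: [-1.5, -0.9, 2.1]
width: 23.9
finger_force: 20.0
```

Emit:
servo_tool:
  targets: "-0.01 0 0 0 0 0 0.1;-0.01 0 0 0 0 0 0.1;-0.01 0 0 0 0 0 0.1;-0.01 0 0 0 0 0 0.1;-0.01 0 0 0 0 0 0.1;-0.01 0 0 0 0 0 0.1;-0.01 0 0 0 0 0 0.1;-0.01 0 0 0 0 0 0.1;-0.004 0 0 0 0 0 0.1;0 0 0 0 0 0 0.1"

```text
time_s: 5.35
eef_pos: [442.0, 89.4, 248.9]
tcp_rot: [2.843, 1.336, -0.002]
force: [-3.6, 1.8, 5.7]
width: 23.8
finger_force: 20.0
```

Emit:
servo_tool:
  targets: "-0.003 0 0 0 0 0 0.1;-0.003 0 0 0 0 0 0.1;-0.003 0 0 0 0 0 0.1;0 0 0 0 0 0 0.1"

```text
time_s: 5.85
eef_pos: [437.9, 84.8, 249.3]
tcp_rot: [-2.84, -1.331, -0.02]
force: [10.0, 18.6, -5.3]
width: 23.8
finger_force: 20.0
```

Emit:
servo_tool:
  targets: "0.002 0 0 0 0 0 0.1;0 0 0 0 0 0 0.6;0 0 0 0 0 0 0.6;0 0 0 0 0 0 0.6;0 0 -0.04 0 0 0 0.6;0 0 -0.06 0 0 0 0.6;0 0 0 0 0 0 0.6"

```text
time_s: 6.72
eef_pos: [439.5, 84.5, 354.3]
tcp_rot: [2.839, 1.334, 0.016]
force: [-0.1, -0.8, -0.0]
width: 57.0
finger_force: 0.0
```

```bash
python3 - <<'E'
from h import *
go([632.5,37.2,77],0); print(ctrl.read_state()["qpos"])
E
```

```text
turn tool deg [ 0.5 -0.4  0.1] | shift after turn, tool mm [ 87.2 178.5 106.3] | now-axes [ 86.  177.9 108.3] TCP goal [632.  37. 248.]
[ 6.99502531e-02 -3.11728947e-01  2.14062048e+00 -5.37589095e-04
  1.30189153e+00  7.62227317e-01]
```

Emit:
servo_tool:
  targets: "0 0.045 0 0 0 0 0.6;0.022 0.045 0 0 0 0 0.6;0.022 0.045 0 0 0 0 0.6;0.022 0.0435 0 0 0 0 0.6;0.02 0 0 0 0 0 0.6;0 0 0.04 0 0 0 0.6;0 0 0.04 0 0 0 0.6;0 0 0.027 0 0 0 0.6;0 0 0 0 0 0 0.6;0 0 0 0 0 0 0.6"

```text
time_s: 7.98
eef_pos: [630.3, 37.4, 242.5]
tcp_rot: [2.842, 1.337, 0.001]
force: [-0.1, 0.5, 0.1]
width: 57.1
finger_force: 0.0
```

```bash
python3 - <<'E'
from h import *
go([632.5,37.2,77],0); s,P=snap("top"); save(s,"top2.png")
E
```

```text
turn tool deg [ 0.  -0.   0.2] | shift after turn, tool mm [ 1.2  1.8 -5.5] | now-axes [ 1.2  1.8 -5.5] TCP goal [632.  37. 248.]
```

View pics/top2.png

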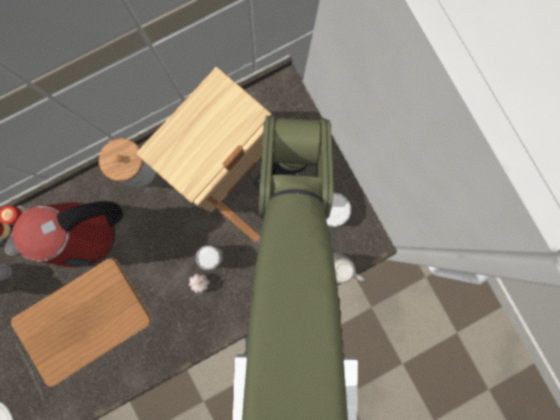

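The left support is clearly out (bar from (215,203) to (258,240)), and the arm hides the right knob. Everything else stands unchanged. Next I grip the right knob and pull.

Emit:
servo_tool:
  targets: "0.001 0.002 -0.004 0 0 0 0.6;0 0 0 0 0 0 0.1;0 0 0 0 0 0 0.1;0 0 0 0 0 0 0.1;0 0 0 0 0 0 0.1;-0.01 0 0 0 0 0 0.1;-0.01 0 0 0 0 0 0.1"

```text
time_s: 8.9
eef_pos: [619.2, 20.9, 245.4]
tcp_rot: [-2.842, -1.336, 0.0]
force: [-1.0, 2.7, 0.8]
width: 23.7
finger_force: 20.0
```

Emit:
servo_tool:
  targets: "-0.01 0 0 0 0 0 0.1;-0.01 0 0 0 0 0 0.1;-0.01 0 0 0 0 0 0.1;-0.01 0 0 0 0 0 0.1;-0.01 0 0 0 0 0 0.1;-0.01 0 0 0 0 0 0.1;-0.004 0 0 0 0 0 0.1;-0.003 0 0 0 0 0 0.1;0 0 0 0 0 0 0.1"

```text
time_s: 10.02
eef_pos: [577.2, -29.6, 245.5]
tcp_rot: [-2.842, -1.334, -0.007]
force: [2.5, 10.7, -1.5]
width: 23.7
finger_force: 20.0
```

Emit:
servo_tool:
  targets: "-0.003 0 0 0 0 0 0.1;0 0 0 0 0 0 0.1;0.003 0 0 0 0 0 0.1;0 0 0 0 0 0 0.6;0 0 0 0 0 0 0.6;0 0 0 0 0 0 0.6;0 0 -0.05 0 0 0 0.6;0 0 -0.06 0 0 0 0.6;0 0 -0.06 0 0 0 0.9;0 0 -0.06 0 0 0 0.9;0 0 -0.04 0 0 0 0.9;0 0 0 0 0 0 0.9"

```text
time_s: 11.52
eef_pos: [577.0, -30.9, 521.0]
tcp_rot: [2.838, 1.333, 0.012]
force: [-0.5, -0.1, -0.6]
width: 84.9
finger_force: 0.0
```

```bash
python3 - <<'E'
from h import *
np.set_printoptions(precision=1,suppress=True)
s,P=snap("side"); save(s,"side3.png")
ref=np.array([613.5,154.9,0]); d=P-ref;a=d@X;b=d@Y;z=P[...,2]
for sg in(1,-1):
    m=(abs(b-90*sg)<14)&(z>66)&(z<100)&(a<-20); print("support min a",np.percentile(a[m],[1,5,50]))
m=(z>150)&(z<250)&(abs(b)<75)&(abs(a)<60);print(np.median(a[m]))
go([613.5,154.9,284],0)
print(ctrl.read_state()["eef_pos"])
E
```

```text
support min a [-177.4 -176.  -113.9]
support min a [-176.8 -175.5 -114.7]
-9.74939564602142
turn tool deg [ 0.2 -0.1  0.1] | shift after turn, tool mm [166.1 -90.8  62.6] | now-axes [166.2 -90.7  62.5] TCP goal [614. 155. 455.]
[576.9 -30.9 517.6]
```

View pics/side3.png

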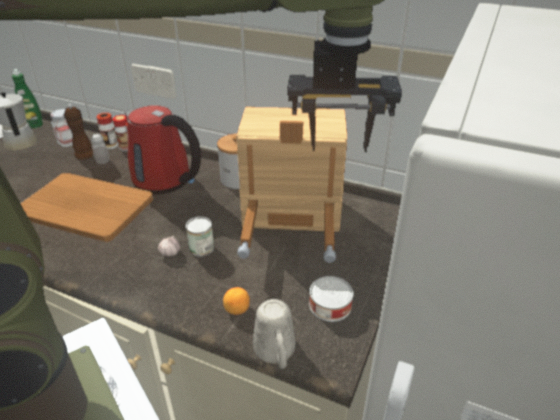

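The side view shows both bars fully out (knobs at (243,251) and (330,255)) and the flap upright with its tab at (291,131). Next is the tab.

Emit:
servo_tool:
  targets: "0.03 -0.018 0 0 0 0 0.9;0.045 -0.03 0 0 0 0 0.9;0.045 -0.03 0 0 0 0 0.9;0.03 -0.013 0 0 0 0 0.9;0.014 0 0 0 0 0 0.9;0 0 0.02 0 0 0 0.9;0 0 0.02 0 0 0 0.9;0 0 0.02 0 0 0 0.9;0 0 0 0 0 0 0.9;0 0 0 0 0 0 0.9"

```text
time_s: 12.82
eef_pos: [611.5, 153.5, 455.8]
tcp_rot: [2.843, 1.336, 0.0]
force: [0.2, 0.3, -0.1]
width: 85.5
finger_force: 0.0
```

```bash
python3 - <<'E'
from h import *
go([612.5,153.7,285],0); print(ctrl.read_state()["qpos"])
E
```

```text
turn tool deg [ 0.  -0.   0.1] | shift after turn, tool mm [ 0.8  0.6 -0.2] | now-axes [ 0.8  0.6 -0.2] TCP goal [612. 154. 456.]
[1.60738669e-01 5.50551993e-02 1.63834220e+00 2.66076724e-05
 1.44802739e+00 8.53183296e-01]
```

Emit:
servo_tool:
  targets: "0.001 0 0 0 0 0 0.3;0 0 0 0 0 0 0.3;0 0 0 0 0 0 0.3;0 0 0 0 0 0 0.3;-0.0125 0 0.0005 0 2 0 0.3;-0.025 0 0.0013 0 4 0 0.3;-0.025 0 0.0013 0 4 0 0.3;-0.025 0 0.0013 0 4 0 0.3;0 0 0 0 0 0 0.3"

```text
time_s: 13.95
eef_pos: [556.0, 86.5, 443.1]
tcp_rot: [-2.735, -1.282, -0.336]
force: [0.9, -2.7, -0.1]
width: 49.8
finger_force: 20.0
```

Emit:
servo_tool:
  targets: "-0.025 0 0.0013 0 4 0 0.3;-0.025 0 0.0013 0 4 0 0.3;-0.025 0 0.0013 0 4 0 0.3;-0.025 0 0.0013 0 4 0 0.3;-0.025 0 0.0013 0 4 0 0.3;0 0 0 0 0 0 0.3"

```text
time_s: 14.7
eef_pos: [484.6, 0.2, 389.9]
tcp_rot: [-2.525, -1.184, -0.769]
force: [2.7, -2.2, -3.3]
width: 50.1
finger_force: 20.0
```

Emit:
servo_tool:
  targets: "-0.025 0 0.0013 0 4 0 0.3;-0.025 0 0.0013 0 4 0 0.3;-0.025 0 0.0013 0 4 0 0.3;-0.025 0 0.0013 0 4 0 0.3;-0.0125 0 0.0005 0 2 0 0.3;0 0 0 0 0 0 0.3;0 0 0 0 0 0 0.3"

```text
time_s: 15.58
eef_pos: [433.9, -61.0, 312.9]
tcp_rot: [-2.292, -1.077, -1.115]
force: [4.9, -2.2, -5.5]
width: 49.7
finger_force: 20.0
```

```bash
python3 - <<'E'
from h import *
st=ctrl.read_state(); T=Ro.from_rotvec(st["tcp_rot"]).as_matrix(); g=st["eef_pos"]+171*T[:,2]; d=g-np.array([613.5,154.9,0])
print("grasp a,b,z",d@X,d@Y,g[2],"lean",np.degrees(np.arctan2(T[:,2]@X,-T[2,2])),st["qpos"],st["force"])
E
```

```text
grasp a,b,z -146.24623288757348 0.134408388048554 207.35992125514178 lean 51.88595512770931 [-0.44424972 -0.34289702  2.30559995  0.99355784  1.14385897 -0.17740421] [ 4.86223984 -2.23278042 -5.45512054]
```

Emit:
servo_tool:
  targets: "0 0 0 0 0 0 0.9;0 0 0 0 0 0 0.9;0 0 0 0 0 0 0.9;0 0 0 0 0 0 0.9;0 0 -0.03 0 0 0 0.9;0 0 -0.03 0 0 0 0.9;0 0 0 0 0 0 0.9;0 0 0 0 0 0 0.9;0 0 0 0 0 0 0.9"

```text
time_s: 16.7
eef_pos: [403.4, -97.0, 348.7]
tcp_rot: [-2.289, -1.076, -1.115]
force: [0.2, 0.2, 0.4]
width: 85.8
finger_force: 0.0
```

```bash
python3 - <<'E'
from h import *
s,P=snap("side"); save(s,"side4.png")
d=P-np.array([613.5,154.9,0]);a=d@X;b=d@Y;z=P[...,2]
m=(abs(b)<16)&(a<-40)&(a>-190)&(z>120)&(z<240)
h=np.array([3,100])
for lo in range(120,240,15):
    k=m&(z>=lo)&(z<lo+15); print(lo,k.sum(),np.median(a[k]) if k.any() else None)
E
```

```text
120 0 None
135 0 None
150 0 None
165 0 None
180 0 None
195 0 None
210 0 None
225 0 None
```

View pics/side4.png

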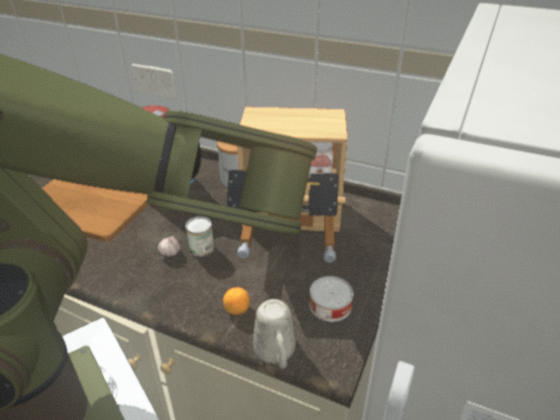

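The flap stays half-way behind the wrist, which hides it. Supports are still out and the bystanders unchanged.

Emit:
servo_tool:
  targets: "0 0 -0.02 0 -8 0 0.9;0 0 -0.02 0 -8 0 0.9;0 0 -0.02 0 -9 0 0.9;0 0 -0.02 0 -9 0 0.9;0 0 -0.02 0 -9 0 0.9;0 0 -0.02 0 -9 0 0.9;0 0 0 0 0 0 0.9;0 0 0 0 0 0 0.9"

```text
time_s: 17.75
eef_pos: [365.3, -143.2, 447.9]
tcp_rot: [-2.84, -1.337, -0.002]
force: [-0.5, -0.2, -0.6]
width: 85.7
finger_force: 0.0
```

```bash
cat >>h.py <<'E'
REF=np.array([613.5,154.9,0])
E
python3 - <<'E'
from h import *
np.set_printoptions(precision=1,suppress=True)
st=ctrl.read_state();print(st["eef_pos"],st["qpos"])
go(REF-152*X+215*Z,0)
s,P=snap("side"); save(s,"side5.png")
d=P-REF;a=d@X;b=d@Y;z=P[...,2]
m=(abs(b)<100)&(a<0)&(a>-200)&(z>110)&(z<240)
for lo in range(110,240,15):
    k=m&(z>=lo)&(z<lo+15); print(lo,k.sum(),np.percentile(a[k],[5,50,95]) if k.any() else None)
E
```

```text
[ 365.3 -143.2  447.9] [-0.5 -0.5  2.1  0.   1.5  0.2]
turn tool deg [-0.1 -0.1  0.2] | shift after turn, tool mm [235.9  -0.2  61.9] | now-axes [235.8   0.8  62.5] TCP goal [516.  38. 386.]
110 0 None
125 0 None
140 0 None
155 0 None
170 0 None
185 0 None
200 0 None
215 0 None
230 0 None
```

View pics/side5.png

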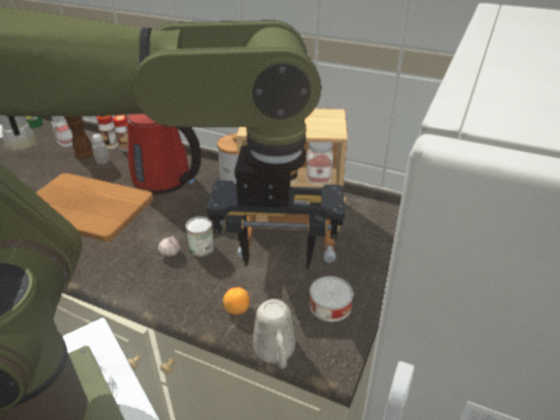

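Gripper open and clear; the flap is hidden behind it. I move above the tab and check its pose from the top view's depth.

Emit:
servo_tool:
  targets: "0.03 0 0 0 0 0 0.9;0.045 0 0 0 0 0 0.9;0.045 0 0 0 0 0 0.9;0.045 0 0 0 0 0 0.9;0.045 0 0 0 0 0 0.9;0.026 0 0 0 0 0 0.9;0 0 0 0 0 0 0.9;0 0 0 0 0 0 0.9"

```text
time_s: 18.8
eef_pos: [515.3, 37.7, 448.2]
tcp_rot: [-2.842, -1.336, 0.002]
force: [-1.0, -0.2, -0.1]
width: 85.5
finger_force: 0.0
```

```bash
python3 - <<'E'
from h import *
np.set_printoptions(precision=1,suppress=True)
go(REF-152*X+215*Z,0)
for n in("side","top"):
    s,P=snap(n); save(s,n+"6.png")
    d=P-REF;a=d@X;b=d@Y;z=P[...,2]
    m=(abs(b)<112)&(a<0)&(a>-200)&(z>95)&(z<240)
    for lo in range(95,240,15):
        k=m&(z>=lo)&(z<lo+15)
        if k.any(): print(n,lo,k.sum(),np.percentile(a[k],[5,50,95]),np.percentile(b[k],[2,98]))
E
```

```text
turn tool deg [-0.1  0.1  0.1] | shift after turn, tool mm [ 0.9  0.4 62.2] | now-axes [ 1.   0.5 62.2] TCP goal [516.  38. 386.]
side 95 26 [-33.2 -25.3 -15.9] [-85.5 109.6]
side 110 28 [-50.8 -40.2 -32.5] [-93.7  99.9]
side 125 27 [-70.4 -62.8 -53.8] [-103.1   97.1]
side 140 36 [-90.1 -79.8 -72.3] [-110.7  110.6]
side 155 38 [-110.9 -101.4  -91.6] [-87.5  94.6]
side 170 63 [-130.  -123.4 -112.9] [-103.   109.9]
side 185 500 [-132.5 -128.7 -123.8] [-109.4  107.7]
side 200 89 [-163.7 -161.5 -153.5] [-24.3  45. ]
side 215 75 [-161.8 -158.6 -154.9] [-23.2  23.3]
top 95 219 [-7.1 -3.2 -0.3] [-107.5  105. ]
top 110 584 [-25.9 -15.8  -7.1] [-107.6  107.9]
top 125 525 [-45.3 -35.8 -26.3] [-108.   108.2]
top 140 471 [-65.4 -55.5 -46.3] [-109.6  110. ]
top 155 345 [-84.9 -75.1 -66.3] [-110.1  109.4]
top 170 242 [-103.6  -94.3  -85.7] [-12.4 111. ]
top 185 81 [-125.5 -116.6 -105.9] [ 81.8 111.5]
```

View pics/side6.png

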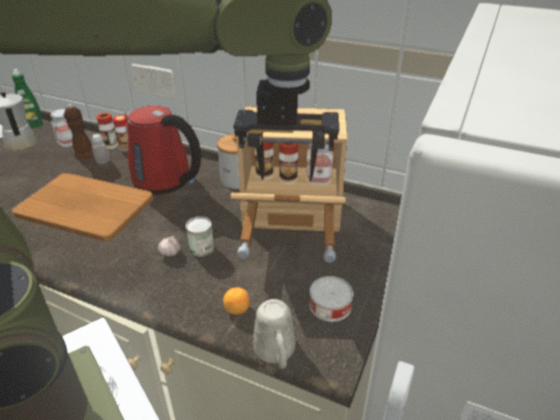

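The flap measures 52.6° (0.92 rad) with its tab centred between the open fingers. I go down, grip, and lower.

Emit:
servo_tool:
  targets: "0.001 0 0.02 0 0 0 0.9;0 0 0.02 0 0 0 0.9;0 0 0.015 0 0 0 0.9;0 0 0.007 0 0 0 0.9;0 0 0 0 0 0 0.9;0 0 0 0 0 0 0.3;0 0 0 0 0 0 0.3;0 0 0 0 0 0 0.3;0 0 0 0 0 0 0.3"

```text
time_s: 20.02
eef_pos: [516.4, 38.9, 387.5]
tcp_rot: [2.843, 1.337, 0.001]
force: [-0.1, -0.6, -0.6]
width: 50.6
finger_force: 0.0
```

Emit:
servo_tool:
  targets: "-0.0098 0 0.0057 0 2 0 0.3;-0.0196 0 0.0115 0 4 0 0.3;-0.0196 0 0.0115 0 4 0 0.3;-0.0196 0 0.0115 0 4 0 0.3;0 0 0 0 0 0 0.3"

```text
time_s: 20.65
eef_pos: [474.4, -11.8, 339.6]
tcp_rot: [-2.734, -1.281, -0.34]
force: [4.6, 0.9, -4.3]
width: 49.7
finger_force: 20.0
```

Emit:
servo_tool:
  targets: "-0.0196 0 0.0115 0 4 0 0.3;-0.0196 0 0.0115 0 4 0 0.3;-0.0196 0 0.0115 0 4 0 0.3;-0.0196 0 0.0115 0 4 0 0.3;-0.0147 0 0.0086 0 3 0 0.3;0 0 0 0 0 0 0.3"

```text
time_s: 21.4
eef_pos: [432.5, -62.3, 255.5]
tcp_rot: [-2.536, -1.187, -0.753]
force: [4.3, 0.5, -2.8]
width: 49.6
finger_force: 20.0
```

Emit:
servo_tool:
  targets: "-0.0049 0 0.0029 0 1 0 0.3;-0.0049 0 0.0029 0 1 0 0.3;-0.0049 0 0.0029 0 1 0 0.3;0 0 0 0 0 0 0.3"

```text
time_s: 21.9
eef_pos: [427.8, -68.0, 240.3]
tcp_rot: [-2.501, -1.174, -0.812]
force: [-0.0, -4.6, -3.2]
width: 49.8
finger_force: 20.0
```

```bash
python3 - <<'E'
from h import *
st=ctrl.read_state(); T=Ro.from_rotvec(st["tcp_rot"]).as_matrix(); g=st["eef_pos"]+171*T[:,2]; d=g-REF
print("grasp a,b,z",d@X,d@Y,g[2],"lean",np.degrees(np.arctan2(T[:,2]@X,-T[2,2])),st["force"])
E
```

```text
grasp a,b,z -189.7766647195657 -0.06124738895471861 101.85707198931863 lean 35.93165487374476 [-0.03836072 -4.58196666 -3.18531846]
```

Emit:
servo_tool:
  targets: "-0.0025 0 0.0015 0 0.5 0 0.3;-0.0025 0 0.0015 0 0.5 0 0.3;-0.0025 0 0.0015 0 0.5 0 0.3;0 0 0 0 0 0 0.3"

```text
time_s: 22.4
eef_pos: [426.1, -70.8, 234.4]
tcp_rot: [-2.479, -1.17, -0.841]
force: [-15.1, -9.7, 12.9]
width: 49.9
finger_force: 20.0
```

Emit:
servo_tool:
  targets: "-0.0025 0 0.0015 0 0.5 0 0.3;0 0 0 0 0 0 0.3"

```text
time_s: 22.65
eef_pos: [425.7, -71.5, 232.4]
tcp_rot: [-2.472, -1.167, -0.853]
force: [-16.1, -8.1, 16.6]
width: 50.0
finger_force: 20.0
```

Emit:
servo_tool:
  targets: "-0.0025 0 0.0015 0 0.5 0 0.3;0 0 0 0 0 0 0.3"

```text
time_s: 22.9
eef_pos: [425.2, -72.2, 230.0]
tcp_rot: [-2.464, -1.164, -0.864]
force: [-16.0, -6.4, 18.0]
width: 49.6
finger_force: 20.0
```

Upward force shows that the flap rests on the supports. I release, back off along the tool axis, and check.

Emit:
servo_tool:
  targets: "0 0 0 0 0 0 0.9;0 0 0 0 0 0 0.9;0 0 0 0 0 0 0.9;0 0 0 0 0 0 0.9;0 0 -0.03 0 0 0 0.9;0 0 -0.05 0 0 0 0.9;0 0 -0.06 0 0 0 0.9;0 0 -0.06 0 0 0 0.9;0 0 -0.03 0 0 0 0.9;0 0 0 0 0 0 0.9"

```text
time_s: 24.15
eef_pos: [333.2, -182.8, 409.7]
tcp_rot: [-2.472, -1.161, -0.866]
force: [0.2, -0.4, -0.6]
width: 85.5
finger_force: 0.0
```

```bash
python3 - <<'E'
from h import *
np.set_printoptions(precision=1,suppress=True)
for n in("side","top"):
    s,P=snap(n); save(s,n+"7.png")
    d=P-REF;a=d@X;b=d@Y;z=P[...,2]
    m=(abs(b)<105)&(a<-5)&(a>-150)&(z>80)&(z<125)
    if m.sum()>50:
        c=np.linalg.lstsq(np.c_[a[m],b[m],np.ones(m.sum())],z[m],rcond=None)[0]; print(n,m.sum(),"z slope vs a (rad above level)",-c[0].round(4),c[1].round(4),c[2])
    for sg in(1,-1):
        k=(abs(b-90*sg)<14)&(z>60)&(z<100)&(a<-20)&(a>-200); print(np.percentile(a[k],[1,5]) if k.any() else None)
E
```

```text
side 200 z slope vs a (rad above level) -0.0345 0.0469 103.1263101934752
[-178.2 -177.6]
[-177.2 -176.3]
top 5221 z slope vs a (rad above level) -0.0013 -0.0001 99.70249341576687
[-169.8 -165.4]
[-169.1 -164.7]
```

View pics/side7.png

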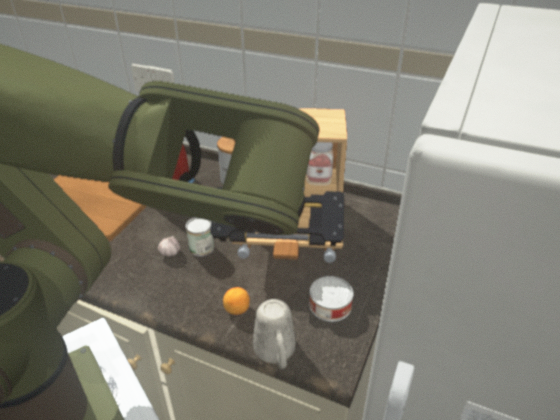

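The flap is level (within 0.002 rad, from 5221 top-view points), with its tab at (286,249). Both knobs are still fully out at (243,252) and (330,256), the bystanders are in place, and the robot is clear.

```bash
python3 -c "
from station import ctrl
print(ctrl.sign_off())"
```

```text
the job is handed in; nothing more can be done
None
```

The job is handed in: both supports are fully out, the flap was let go at about 0.92 rad and then lowered level onto them, the bystanders look unmoved in the pictures, and the robot is clear, at about 24 of the 72 s; no verdict came back.

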